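Bolt the lid onto the pantry vegetable bin

ROBOT

A 6-joint arm with a two-finger parallel gripper is mounted at the origin on the work surface. World frame = base frame: x ahead of the robot, y to its left, z up, the work surface at z = 0. Lengths are in mm, angles in rad, forces in N, time in s.
With the tool pointing down it reaches from about 350 to 725 mm from the base axis. Payload 6 kg.
Tool frame: the origin (TCP) lies between the finger pads; the fingertips stand 22 mm ahead of it and the grasp point (between the pads) lies 3 mm ahead of it; z points along the fingers, y is the line along which they close (so a half turn about z gives the same grasp; the last joint's range is limited). The gripper opens to 85 mm and grips with 20 to 120 N. Pads are 22 mm wide; open, the fingers measure 114 mm over their backs; the gripper's body (76 mm by 85 mm) begins 54 mm behind the grasp point. The pads swing forward as they close: fully open they stand 13 mm farther back than shut.
Start: joints at [1.633, 0.04, 0.085, 0, -1.615, -0.334], TCP at [161.053, 577.96, 253.261] pointing down, gripper open.
Joint ranges: [-2.56, 2.56], [-1.29, 2.01], [-1.08, 1.49], [-3.29, 1.98], [-2.81, -0.18], [-2.99, 2.99]. Speed limits (rad/s): [2.57, 2.57, 3.01, 3.14, 3.14, 3.14].

INTERFACE

Orientations are given as a unit quaternion [w, x, y, z].
In Python, from workcell import * gives the robot as it stands.
- The arm moves only by the tool send_rows, never from a script. Its argument "increments" is a list of rows, each an object with "translation": the shift along the tool's x, y, z in units of 2 cm (1.0 is 2 cm), a list of three; "turn": the turn about the tool's z in units of 4 degrees (1.0 is 4 degrees); "jaw": the opening, from 0 (shut) to 1 (fully open). A call has 1 to 8 rows; each row shifts and turns the commanded pose from where the row before left it, along the tool's axes as they then stand; what a row does not reach is not made up. A row lasts 1/8 s, in which the tool goes at most 62.5 mm and 10.7 degrees, less where a joint would pass 70% of its speed; a pose out of reach is approached as far as the arm can. A call with a number of a shift or a turn outside -1 to 1 is refused whole. A call with a gripper value outside its range is refused whole. The fingers move at their own pace and stop on an object; the grip force is fixed at half the most. Time passes only in rows, so rows that do not move let the fingers close. It gives the time, the measured TCP pose, the force, the opening and the grip force at its end, in the units of the state.
- observe(): the state, without advancing time (a new reading comes with each control period).
- capture(name): name is "side" or "top"; returns a dict with "color" (480x640x3 uint8, red, green, blue), "fx", "fy", "cx", "cy" (pixels), "eye" and "attitude" of the camera in the world. Camera axes: x right, y down, z forward; pixel columns grow to the right and rows downward; lengths in mm; the calibration is good to about 2 mm. A picture is of the moment at which its call begins. There is no depth.
- close_job(): hands the job in; it is judged then, once.
The state is a dict: "time_s": time; "joint_positions": joint angles; "dq": joint speeds; "joint_efforts": joint torques, N m; "ee_pos": TCP position; "tool_rot": TCP orientation; "contact_force": force on the tool from outside, world axes, zero at the start; "wrist_torque": the same for the moment, N m; "grip_width": finger opening in mm; "grip_force": force on a finger pad.
Only numpy, scipy, OpenCV 4.12 (cv2) and the standard library are available. Lean on these libraries where they do the work, as an engineer would, in place of code of your own. Each camera call takes 0.05 s, during which the arm holds its last target. There are 200 camera calls.

TASK

The potato bin in the pantry stands open: its blue lid is stored under the little riser shelf with only its steel keeper end sticking out, too far in to be taken by its handle. Draw the lid out, let it lie flat on the counter clear of the shelf and let go, then take it up again by its black handle, seat it flat and fully home in the recess on top of the bin with the keeper towards the bolt, and let go. Finally slide the bolt fully home through the keeper (if it was left pushed out over the recess, draw it back before seating the lid), leaving the groceries where they stand.

Things in the scene. Friction and masses are not known exactly. Their poses are not given: they have to be found in the camera images.
- lid: loose blue lid, 180 mm (its x) by 110 mm (its y) by 12 mm thick, lowest 5 mm a slightly smaller plug, 176 x 106 mm. 0.25 to 0.42 kg, balanced about its handle. Origin: centre of the underside, z up. It starts flat on the counter, mostly under the riser, handle hidden, its keeper end (-x) sticking out of the riser's front
- lid_handle (a point): centre of the top of the lid's black handle: an upright fin at the middle of the lid, 50 mm along the lid's x, 14 mm thick (lid's y), rising 34 mm above the lid's upper face. Grip it across its thickness
- lid_keeper (a point): centre of the top of the steel keeper on the lid's -x end, 76 mm from the lid's middle: a staple 30 mm wide (lid's y), 22 mm along x, 30 mm high above the lid's upper face, with a tunnel for the bolt along the lid's x, 18 mm wide and 24 mm high. It can be pinched from above across its 30 mm width
- riser: fixed riser shelf: wooden board 160 mm deep (its x), 260 mm wide (its y), underside 90 mm and top 102 mm above the counter, steel legs along both sides 232 mm apart, open at front (-x, robot side) and back. Origin: on the counter below the board's middle. Drawing the lid about 135 mm along the riser's -x brings it clear
- pocket (a point): centre of the floor of the recess in the top of the fixed wooden bin: 183 mm (its x) by 113 mm (its y), 12 mm deep, so the lid lies flush with 1.5 mm play a side. Floor 108 mm, rim 120 mm above the counter. The bolt's track is on the rim at the recess's -x end (robot side). Seated, the lid's origin is at this point and its axes agree with these
- bolt_knob (a point): centre of the top of the bolt's upright brass knob, a 14 mm post, top 60 mm above the rim (180 mm above the counter). Grip its top 32 mm: track cheeks and a bridge rise 25 mm above the rim. The bolt slides along the recess's x, +x towards recess and keeper; its 14 mm rod runs 12.5 mm above the rim, tapered nose 63 mm ahead of the knob's axis
- bolt (a joint): travel of the bolt in m: 0 drawn fully back (nose clear of the recess), 0.05 fully home, against a stop. Above about 0.004 the nose sticks out over the recess and bars the lid. It has about 5 N of friction and stays where it is left
- can: red-labelled food can standing on the riser, 68 mm diameter, 100 mm tall, origin at the centre of its underside; bystander
- tin: low yellow-labelled tin standing on the riser, 84 mm diameter, 38 mm tall, origin at the centre of its underside; bystander
- jar: glass jar with a green cap standing on the counter, 72 mm diameter, 120 mm tall, origin at the centre of its underside; bystander
There are look-alikes about, which are no part of the job. Several things have the shape of the lid; the one meant has the colours described above.

How it is judged:
By the outcome, as a careful person would: the job done as asked, in the order asked, and still so for the second after the job is handed in, with the robot touching nothing.
It also fails if it takes over 72 s, if anything falls off the work surface, if the arm or the gripper's body presses on something with over 40 N, if the wrist force passes 120 N, or if a joint passes its speed limit or range.

## Working session

There is one attempt and no reset: what is moved stays moved. The work goes in short steps, Python scripts to look and compute and a tool call to move; the robot and the scene stay as the last step left them, time stands still between calls to the robot, and variables do not carry over. Pictures are saved under pics/ and viewed, at most 10 in all, crops included, and the job is handed in when it is done.

Besides the shell and the picture viewer there is one more tool, called after "Emit:" by a JSON object that holds its "fn" and its "kwargs", one argument or row to a line. send_rows: Moves the arm, as the interface text tells. Shifts and turns lie within -1 to 1; 1 stands for 2 cm of shift or 4 degrees of turn. Its arguments: {"type":"object","properties":{"increments":{"type":"array","items":{"type":"object","properties":{"translation":{"type":"array","items":{"type":"number","minimum":-1,"maximum":1}},"turn":{"type":"number","minimum":-1,"maximum":1},"jaw":{"type":"number"}}}}},"required":["increments"]}

```bash
mkdir -p pics; ls
cat > h.py <<'E'
from workcell import *
import numpy as np, cv2
from scipy.spatial.transform import Rotation as R
def rot(q): return R.from_quat([q[1],q[2],q[3],q[0]]).as_matrix()
def ray(c,u,v):
    A=c['attitude']; A=np.array(A); A=rot(A) if A.size==4 else A
    d=A@np.array([(u-c['cx'])/c['fx'],(v-c['cy'])/c['fy'],1]); return np.array(c['eye']),d/np.linalg.norm(d)
def onz(c,u,v,z):
    e,d=ray(c,u,v); return e+d*(z-e[2])/d[2]
def tri(c1,p1,c2,p2):
    e1,d1=ray(c1,*p1); e2,d2=ray(c2,*p2)
    M=np.array([d1,-d2]).T; s=np.linalg.lstsq(M,e2-e1,rcond=None)[0]
    a=e1+s[0]*d1;b=e2+s[1]*d2; return (a+b)/2,np.linalg.norm(a-b)
def proj(c,P):
    A=np.array(c['attitude']); A=rot(A) if A.size==4 else A
    q=A.T@(np.array(P)-np.array(c['eye'])); return c['cx']+c['fx']*q[0]/q[2],c['cy']+c['fy']*q[1]/q[2]
def save(n,im): cv2.imwrite('pics/'+n,cv2.cvtColor(im,cv2.COLOR_RGB2BGR))
E
python3 - <<'E'
from h import *
import pickle
o=observe();print({k:np.round(v,3).tolist() for k,v in o.items()})
for n in('side','top'):
    c=capture(n);save(n+'0.png',c['color']);pickle.dump(c,open(n+'0.pkl','wb'));print(n,c['eye'],c['attitude'],c['fx'],c['cx'],c['cy'])
E
```

```text
pics
{'time_s': 0.0, 'joint_positions': [1.633, 0.041, 0.084, -0.0, -1.615, -0.334], 'dq': [-0.001, -0.001, -0.001, -0.0, 0.002, 0.001], 'joint_efforts': [0.001, -36.821, 34.741, 6.932, -0.006, -0.0], 'ee_pos': [160.918, 577.717, 252.267], 'tool_rot': [0.001, 0.991, -0.135, -0.0], 'contact_force': [-0.787, 0.235, 0.304], 'wrist_torque': [-0.057, -0.061, -0.005], 'grip_force': 0.0, 'grip_width': 85.195}
side [ 328.83667502 -974.10598976  672.5308155 ] [-0.48077798  0.87008465 -0.10036793  0.04161154] 474.9070245688924 318.68424389446824 238.68068816239963
top [ 405.31752478 -110.10534758 1102.10673252] [-0.03391649  0.7131702  -0.69834938  0.05045871] 450.6895018957733 319.2921036466633 238.36867222451866
```

View pics/side0.png

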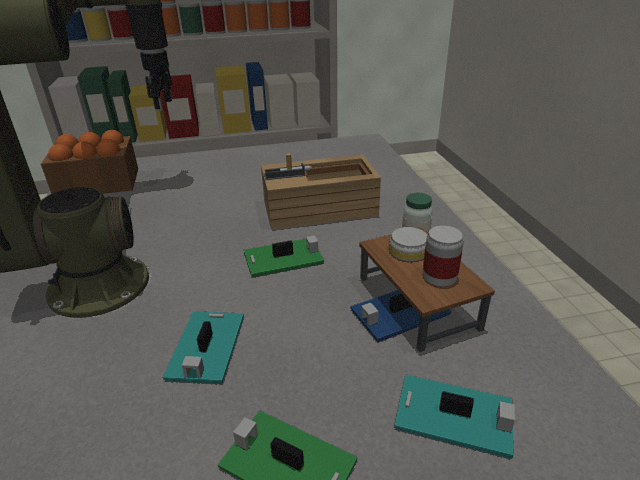

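View pics/top0.png

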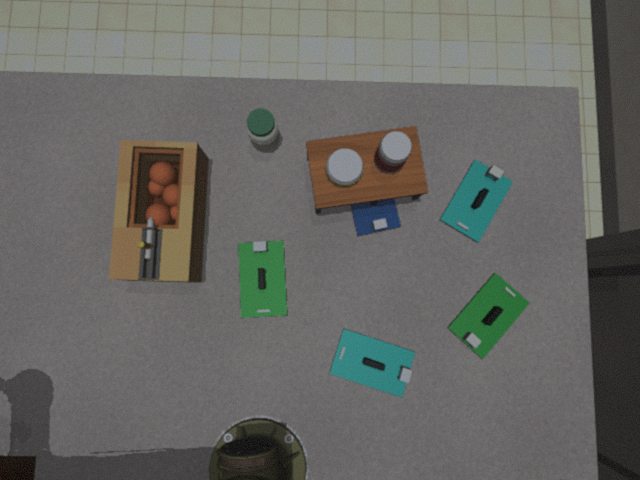

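The side view shows the blue lid under the riser at about (395,310), with its keeper at (370,313). The bin is at (320,190) with its knob at (289,160). The top view shows the keeper at (380,224), the blue lid end at (376,217) and the recess at (160,188). The brass knob is at (142,245).

Things in the top view that could be taken for the lid:
- green (262,280)
- green (490,317)
- teal (373,363)
- teal (477,200)
- **blue (376,217)**, which is the one described

Next I'll check the choice in one close crop.

Run:
```python
from h import *
import pickle
t=pickle.load(open('top0.pkl','rb'));s=pickle.load(open('side0.pkl','rb'))
def cr(c,x,y,w,h,W=400,H=300): return cv2.resize(c['color'][y:y+h,x:x+w],(W,H),interpolation=cv2.INTER_CUBIC)
m=np.vstack([np.hstack([cr(t,340,190,80,60),cr(s,345,285,80,60)]),np.hstack([cr(t,105,210,104,78),cr(s,255,145,80,60)])])
save('crop1.png',m)
def blue(c):
    h=cv2.cvtColor(c['color'],cv2.COLOR_RGB2HSV); return cv2.inRange(h,(105,110,40),(120,255,255))
for c,roi in((t,(340,190,80,60)),(s,(340,280,120,70))):
    x,y,w,h=roi;b=blue(c)[y:y+h,x:x+w]
    cs=max(cv2.findContours(b,0,2)[0],key=cv2.contourArea); print((cv2.approxPolyDP(cs,2,True)[:,0]+[x,y]).tolist(),cv2.contourArea(cs))
```

```text
[[392, 199], [379, 201], [372, 207], [368, 203], [362, 203], [361, 206], [352, 205], [358, 235], [373, 231], [371, 221], [379, 217], [386, 218], [388, 227], [385, 229], [399, 226]] 974.5
[[398, 291], [351, 306], [378, 341], [380, 338], [417, 326], [419, 315], [412, 307], [394, 314], [388, 310], [388, 298], [400, 293]] 1659.0
```

View pics/crop1.png

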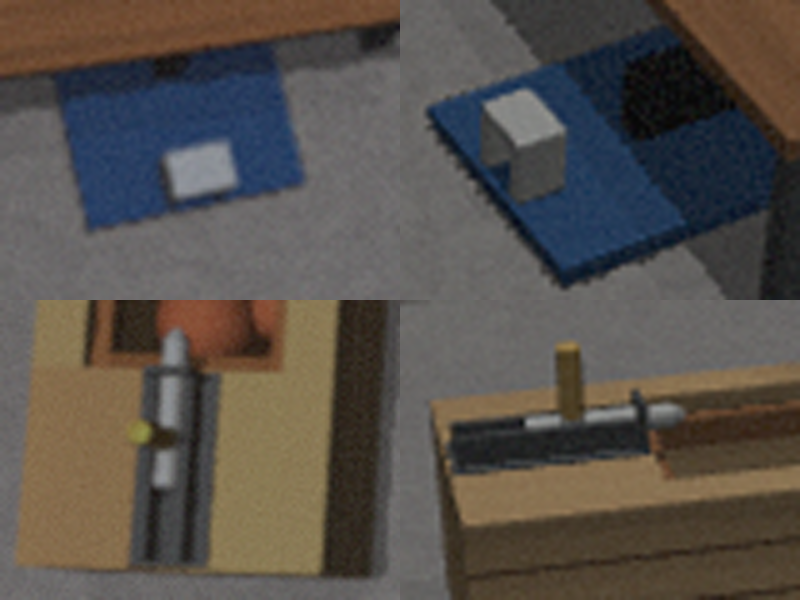

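The crop confirms the blue lid: keeper top centre at top (380.2,223.6) and side (369.6,307.6), tunnel facing the robot. The bolt is pushed out over the recess, with its knob top at top (141.4,244.3) and side (288.4,154.2). I'll draw it back before seating the lid.

Run:
```python
from h import *
import pickle
t=pickle.load(open('top0.pkl','rb'));s=pickle.load(open('side0.pkl','rb'))
r=lambda v:np.round(v,1).tolist()
for n,a,b in(('keeper',(380.2,223.6),(369.6,307.6)),('knob',(141.4,244.3),(288.4,154.2)),('lid corner fl/fr',(357.5,235.5),(350.5,305.5)),('lid corner fr',(399.8,226.2),(378,340))):
    P,e=tri(t,a,s,b);print(n,r(P),round(e,1))
print([r(onz(t,*p,12)) for p in((358,235),(399.8,226.2),(352,205),(392,199))])
print('keeper@42',r(onz(t,380.2,223.6,42)),'knob@180',r(onz(t,141.4,244.3,180)))
a=cv2.resize(t['color'][130:290,100:210],None,fx=3.6,fy=3.6,interpolation=cv2.INTER_CUBIC)
b=cv2.resize(s['color'][145:235,255:385],None,fx=3,fy=3,interpolation=cv2.INTER_CUBIC)
m=np.zeros((576,a.shape[1]+b.shape[1],3),np.uint8);m[:,:a.shape[1]]=a[:576];m[:b.shape[0],a.shape[1]:]=b;print(a.shape,b.shape)
save('bin.png',m)
```

```text
keeper [571.1, -278.1, 43.9] 0.2
knob [496.7, 232.1, 178.7] 1.5
lid corner fl/fr [545.6, -227.5, 12.9] 0.4
lid corner fr [572.0, -332.7, 6.5] 0.4
[[546.8, -228.8, 12.0], [570.9, -331.5, 12.0], [621.0, -213.3, 12.0], [638.4, -312.2, 12.0]]
keeper@42 [571.5, -278.4, 42.0] knob@180 [495.9, 231.7, 180.0]
(576, 396, 3) (270, 390, 3)
```

View pics/bin.png

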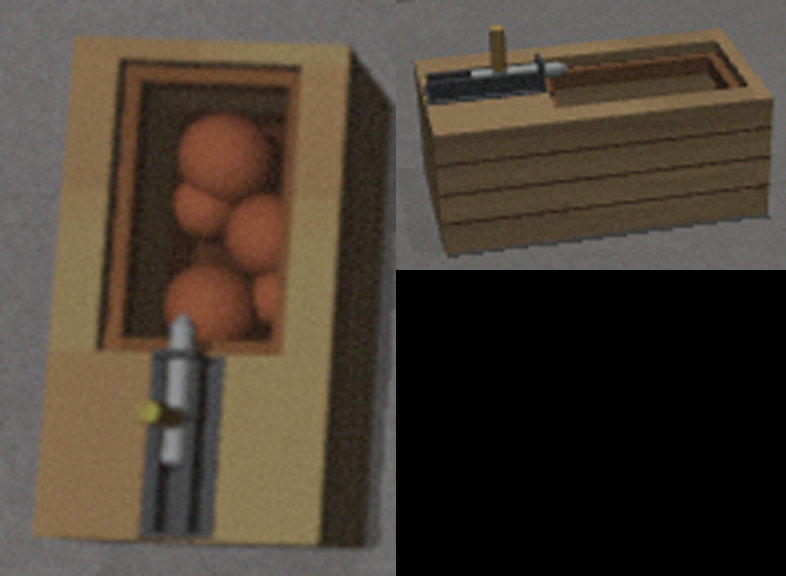

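The bin picture shows the recess rim corners (crop pixels) at (121,60), (301,66), (283,354) and (98,351), with the track at the robot end and the bolt nose over the recess. The outer corners are also clear in both views.

Run:
```python
from h import *
import pickle
t=pickle.load(open('top0.pkl','rb'));s=pickle.load(open('side0.pkl','rb'))
r=lambda v:np.round(v,1).tolist()
T=lambda x,y:(x/3.6+100,y/3.6+130)
S=lambda x,y:((x-396)/3+255,y/3+145)
for n,a,b in(('oBL',(73,37),(723,30)),('oBR',(349,47),(773,97)),('oFL',(34,537),(416,60)),('oFR',(319,546),(432,137)),('rBR',(301,66),(745,87)),('rBL',(121,60),(714,42)),('rFR',(283,354),(550,106))):
    P,e=tri(t,T(*a),s,S(*b));print(n,r(P),round(e,1))
q=np.array([onz(t,*T(*p),120) for p in((121,60),(301,66),(283,354),(98,351))])
o=np.array([onz(t,*T(*p),120) for p in((73,37),(349,47),(319,546),(34,537))])
print(r(q),'\n',r(o))
for k in(q,o):
    print('centre',r(k.mean(0)))
    d=[k[0]-k[3],k[1]-k[2],k[0]-k[1],k[3]-k[2]]
    print('len',[round(np.linalg.norm(x),1) for x in d],'ang',[round(np.degrees(np.arctan2(x[1],x[0])),2) for x in d])
# track centre line at z~145?
for p in((182,318),(171,462)): print('rod',r(onz(t,*T(*p),132.5)))
o=observe(); print(np.round(rot(o['tool_rot']),3).tolist())
```

```text
oBL [737.4, 317.9, 115.1] 4.3
oBR [733.2, 146.0, 119.2] 1.9
oFL [427.1, 316.9, 119.6] 4.1
oFR [423.3, 148.2, 118.6] 0.4
rBR [718.2, 175.4, 118.5] 2.3
rBL [720.7, 286.7, 117.3] 0.1
rFR [536.1, 175.4, 122.1] 4.4
[[719.7, 285.6, 120.0], [719.0, 174.9, 120.0], [538.6, 175.8, 120.0], [537.8, 287.0, 120.0]] 
 [[733.6, 316.0, 120.0], [731.9, 145.9, 120.0], [423.1, 147.8, 120.0], [425.1, 316.9, 120.0]]
centre [628.8, 230.8, 120.0]
len [np.float64(181.9), np.float64(180.4), np.float64(110.7), np.float64(111.2)] ang [np.float64(-0.44), np.float64(-0.29), np.float64(89.6), np.float64(90.38)]
centre [578.4, 231.7, 120.0]
len [np.float64(308.5), np.float64(308.8), np.float64(170.1), np.float64(169.1)] ang [np.float64(-0.18), np.float64(-0.35), np.float64(89.44), np.float64(89.34)]
rod [557.3, 233.5, 132.5]
rod [470.7, 234.4, 132.5]
[[0.963, -0.268, -0.0], [-0.268, -0.963, -0.002], [0.0, 0.002, -1.0]]
```

Estimates so far:

| Item | Position / pose |
|---|---|
| Pocket | about (629, 231, 108), yaw about -0.3° |
| Knob | (496.5, 232, 179), so the bolt is about 26 mm out |
| Lid keeper | (571, -278, 43), yaw about 13.4° |

I'll draw the bolt back first, since the arm is already near it. First I turn to yaw 0, then approach.

Emit:
{"fn": "send_rows", "kwargs": {
  "increments": [
    {"translation": [0,0,0],"turn": -0.95,"jaw": 1},
    {"translation": [0,0,0],"turn": -0.95,"jaw": 1},
    {"translation": [0,0,0],"turn": -0.95,"jaw": 1},
    {"translation": [0,0,0],"turn": -0.95,"jaw": 1},
    {"translation": [1,1,0],"turn": 0,"jaw": 1},
    {"translation": [1,1,0],"turn": 0,"jaw": 1},
    {"translation": [1,1,0],"turn": 0,"jaw": 1},
    {"translation": [1,1,0],"turn": 0,"jaw": 1}
  ]
}}

```text
time_s: 1.1
ee_pos: [242.1, 495.6, 253.6]
tool_rot: [-0.0, 1.0, -0.004, 0.0]
contact_force: [-0.1, 0.6, 0.3]
grip_width: 85.1
grip_force: 0.0
```

Emit:
{"fn": "send_rows", "kwargs": {
  "increments": [
    {"translation": [1,1,0],"turn": 0,"jaw": 1},
    {"translation": [1,1,0],"turn": 0,"jaw": 1},
    {"translation": [1,1,0],"turn": 0,"jaw": 1},
    {"translation": [1,1,0],"turn": 0,"jaw": 1},
    {"translation": [1,1,0],"turn": 0,"jaw": 1},
    {"translation": [1,1,0],"turn": 0,"jaw": 1},
    {"translation": [1,1,0],"turn": 0,"jaw": 1},
    {"translation": [1,1,0],"turn": 0,"jaw": 1}
  ]
}}

```text
time_s: 2.1
ee_pos: [400.5, 334.2, 253.6]
tool_rot: [-0.0, 1.0, -0.004, 0.0]
contact_force: [0.4, 0.4, 0.8]
grip_width: 85.4
grip_force: 0.0
```

Emit:
{"fn": "send_rows", "kwargs": {
  "increments": [
    {"translation": [1,1,0],"turn": 0,"jaw": 1},
    {"translation": [1,1,0],"turn": 0,"jaw": 1},
    {"translation": [1,1,0],"turn": 0,"jaw": 1},
    {"translation": [1,1,0],"turn": 0,"jaw": 1},
    {"translation": [0,0,0],"turn": 0,"jaw": 1},
    {"translation": [0,0,0],"turn": 0,"jaw": 1}
  ]
}}

```text
time_s: 2.85
ee_pos: [478.9, 255.2, 253.4]
tool_rot: [-0.0, 1.0, -0.004, 0.0]
contact_force: [-0.5, 0.3, -0.3]
grip_width: 85.2
grip_force: 0.0
```

```bash
cat >> h.py <<'E'
def to(P,yaw):
    """tool-frame shift (2 cm units) and turn (4 deg units) from measured pose to P, yaw (deg)"""
    o=observe();M=rot(o['tool_rot']);y=np.degrees(np.arctan2(M[1,0],M[0,0]))
    d=M.T@(np.array(P)-o['ee_pos'])
    print('t',round(o['time_s'],2),'at',np.round(o['ee_pos'],1).tolist(),'yaw',round(y,2),'tilt',np.round(M[:2,2],4).tolist(),'F',np.round(o['contact_force'],1).tolist(),'grip',round(o['grip_width'],1),round(o['grip_force'],1),'| shift',np.round(d/20,2).tolist(),'turn',round(-(yaw-y)/4,2))
E
python3 - <<'E'
from h import *
import pickle
to((496.5,232,172),-0.3)
t=pickle.load(open('top0.pkl','rb'))
im=t['color'];h=cv2.cvtColor(im,cv2.COLOR_RGB2HSV)
m=cv2.inRange(h,(5,90,60),(18,255,255))[115:220,295:435]
c=max(cv2.findContours(m,0,2)[0],key=cv2.contourArea)
p=(cv2.approxPolyDP(cv2.convexHull(c),3,True)[:,0]+[295,115]).tolist();print(p)
print([np.round(onz(t,*q,102),1).tolist() for q in p])
E
```

```text
t 2.85 at [478.9, 255.2, 253.4] yaw -0.44 tilt [0.0001, 0.0002] F [-0.5, 0.3, -0.3] grip 85.2 0.0 | shift [0.89, 1.15, 4.07] turn -0.04
[[415, 127], [426, 192], [316, 208], [306, 142]]
[[790.3, -349.0, 102.0], [637.3, -373.3, 102.0], [594.3, -123.6, 102.0], [747.3, -97.6, 102.0]]
```

Emit:
{"fn": "send_rows", "kwargs": {
  "increments": [
    {"translation": [0.45,0.58,0],"turn": 0,"jaw": 1},
    {"translation": [0.44,0.57,0],"turn": 0,"jaw": 1},
    {"translation": [0,0,1],"turn": 0,"jaw": 1},
    {"translation": [0,0,1],"turn": 0,"jaw": 1},
    {"translation": [0,0,1],"turn": 0,"jaw": 1},
    {"translation": [0,0,1],"turn": 0,"jaw": 1},
    {"translation": [0,0,0],"turn": 0,"jaw": 0},
    {"translation": [0,0,0],"turn": 0,"jaw": 0}
  ]
}}

```text
time_s: 3.85
ee_pos: [496.9, 232.9, 174.0]
tool_rot: [-0.0, 1.0, -0.003, 0.0]
contact_force: [-0.4, 0.9, 0.7]
grip_width: 51.3
grip_force: 0.0
```

Emit:
{"fn": "send_rows", "kwargs": {
  "increments": [
    {"translation": [0,0,0],"turn": 0,"jaw": 0},
    {"translation": [0,0,0],"turn": 0,"jaw": 0},
    {"translation": [0,0,0],"turn": 0,"jaw": 0},
    {"translation": [0,0,0],"turn": 0,"jaw": 0}
  ]
}}

```text
time_s: 4.35
ee_pos: [497.0, 236.0, 174.5]
tool_rot: [-0.003, 1.0, -0.002, 0.001]
contact_force: [-1.1, 10.9, 2.0]
grip_width: 12.2
grip_force: 58.4
```

Emit:
{"fn": "send_rows", "kwargs": {
  "increments": [
    {"translation": [0,-0.19,0],"turn": 0,"jaw": 0},
    {"translation": [-0.4,0,0],"turn": 0,"jaw": 0},
    {"translation": [-0.4,0,0],"turn": 0,"jaw": 0},
    {"translation": [-0.3,0,0],"turn": 0,"jaw": 0},
    {"translation": [0,0,0],"turn": 0,"jaw": 0}
  ]
}}

```text
time_s: 4.97
ee_pos: [475.1, 236.5, 174.5]
tool_rot: [-0.0, 1.0, -0.003, 0.001]
contact_force: [2.2, -0.9, 3.7]
grip_width: 11.8
grip_force: 59.0
```

Emit:
{"fn": "send_rows", "kwargs": {
  "increments": [
    {"translation": [-0.1,0,0],"turn": 0,"jaw": 0},
    {"translation": [-0.1,0,0],"turn": 0,"jaw": 0},
    {"translation": [0,0,0],"turn": 0,"jaw": 0}
  ]
}}

```text
time_s: 5.35
ee_pos: [472.8, 236.6, 174.5]
tool_rot: [-0.0, 1.0, -0.004, 0.003]
contact_force: [11.8, -2.1, 0.8]
grip_width: 12.2
grip_force: 58.6
```

Emit:
{"fn": "send_rows", "kwargs": {
  "increments": [
    {"translation": [-0.1,0,0],"turn": 0,"jaw": 0},
    {"translation": [-0.1,0,0],"turn": 0,"jaw": 0},
    {"translation": [0,0,0],"turn": 0,"jaw": 0}
  ]
}}

```text
time_s: 5.72
ee_pos: [472.5, 236.6, 174.5]
tool_rot: [-0.001, 1.0, -0.004, 0.007]
contact_force: [35.5, -0.9, -9.6]
grip_width: 11.6
grip_force: 58.6
```

Emit:
{"fn": "send_rows", "kwargs": {
  "increments": [
    {"translation": [0.17,0,0],"turn": 0,"jaw": 0},
    {"translation": [0,0,0],"turn": 0,"jaw": 1},
    {"translation": [0,0,0],"turn": 0,"jaw": 1},
    {"translation": [0,0,0],"turn": 0,"jaw": 1},
    {"translation": [0,0,-1],"turn": 0,"jaw": 1},
    {"translation": [0,0,-1],"turn": 0,"jaw": 1},
    {"translation": [0,0,-1],"turn": 0,"jaw": 1},
    {"translation": [0,0,0],"turn": 0,"jaw": 1}
  ]
}}

```text
time_s: 6.72
ee_pos: [470.8, 237.3, 236.4]
tool_rot: [-0.001, 1.0, -0.003, 0.002]
contact_force: [0.1, -0.0, -0.5]
grip_width: 85.3
grip_force: 0.0
```

Emit:
{"fn": "send_rows", "kwargs": {
  "increments": [
    {"translation": [0,1,0],"turn": 0,"jaw": 1},
    {"translation": [0,1,0],"turn": 0,"jaw": 1},
    {"translation": [0,1,0],"turn": 0,"jaw": 1},
    {"translation": [0,1,0],"turn": 0,"jaw": 1},
    {"translation": [0,1,0],"turn": 0,"jaw": 1},
    {"translation": [0,1,0],"turn": 0,"jaw": 1},
    {"translation": [0,1,0],"turn": 0,"jaw": 1},
    {"translation": [0,1,0],"turn": 0,"jaw": 1}
  ]
}}

```text
time_s: 7.72
ee_pos: [468.9, 75.4, 233.3]
tool_rot: [0.0, 1.0, -0.003, 0.0]
contact_force: [0.2, -0.6, -0.7]
grip_width: 85.2
grip_force: 0.0
```

Emit:
{"fn": "send_rows", "kwargs": {
  "increments": [
    {"translation": [0,1,0],"turn": 0,"jaw": 1},
    {"translation": [0,1,0],"turn": 0,"jaw": 1},
    {"translation": [0,1,0],"turn": 0,"jaw": 1},
    {"translation": [0,1,0],"turn": 0,"jaw": 1},
    {"translation": [0.5,1,0],"turn": 0,"jaw": 1},
    {"translation": [0.5,1,0],"turn": 0,"jaw": 1},
    {"translation": [0.5,1,0],"turn": 0,"jaw": 1},
    {"translation": [0.5,1,0],"turn": 0,"jaw": 1}
  ]
}}

```text
time_s: 8.72
ee_pos: [508.0, -84.9, 233.3]
tool_rot: [0.0, 1.0, -0.003, -0.0]
contact_force: [0.8, 0.1, 1.4]
grip_width: 85.3
grip_force: 0.0
```

Emit:
{"fn": "send_rows", "kwargs": {
  "increments": [
    {"translation": [0.5,1,0],"turn": 0,"jaw": 1},
    {"translation": [0.5,1,0],"turn": 0,"jaw": 1},
    {"translation": [0.5,1,0],"turn": 0,"jaw": 1},
    {"translation": [0.5,1,0],"turn": 0,"jaw": 1},
    {"translation": [0,0,0],"turn": -0.85,"jaw": 1},
    {"translation": [0,0,0],"turn": -0.85,"jaw": 1},
    {"translation": [0,0,0],"turn": -0.85,"jaw": 1},
    {"translation": [0,0,0],"turn": -0.85,"jaw": 1}
  ]
}}

```text
time_s: 9.72
ee_pos: [547.1, -164.5, 233.2]
tool_rot: [0.0, 0.993, 0.116, -0.0]
contact_force: [0.1, 0.1, -0.6]
grip_width: 85.7
grip_force: 0.0
```

Run:
```python
from h import *
import pickle
a=np.radians(13.4);to(np.array([571.2,-278.3,39])-6*np.array([np.cos(a),np.sin(a),0]),13.4)
c=capture('top');save('t2.png',c['color'][100:300,100:500])
s=capture('side');pickle.dump((c,s),open('p2.pkl','wb'))
```

```text
t 9.72 at [547.1, -164.5, 233.2] yaw 13.33 tilt [-0.0004, -0.0001] F [0.1, 0.1, -0.6] grip 85.7 0.0 | shift [-0.44, 5.81, 9.71] turn -0.02
```

Emit:
{"fn": "send_rows", "kwargs": {
  "increments": [
    {"translation": [-0.07,0.97,0],"turn": 0,"jaw": 1},
    {"translation": [-0.07,0.97,0],"turn": 0,"jaw": 1},
    {"translation": [-0.07,0.97,0],"turn": 0,"jaw": 1},
    {"translation": [-0.07,0.97,0],"turn": 0,"jaw": 1},
    {"translation": [-0.07,0.97,0],"turn": 0,"jaw": 1},
    {"translation": [-0.07,0.96,0],"turn": 0,"jaw": 1},
    {"translation": [0,0,1],"turn": 0,"jaw": 1},
    {"translation": [0,0,1],"turn": 0,"jaw": 1}
  ]
}}

```text
time_s: 10.82
ee_pos: [565.7, -278.7, 191.4]
tool_rot: [-0.0, 0.993, 0.115, -0.0]
contact_force: [0.3, 0.2, -0.2]
grip_width: 85.2
grip_force: 0.0
```

Emit:
{"fn": "send_rows", "kwargs": {
  "increments": [
    {"translation": [0,0,1],"turn": 0,"jaw": 1},
    {"translation": [0,0,1],"turn": 0,"jaw": 1},
    {"translation": [0,0,1],"turn": 0,"jaw": 1},
    {"translation": [0,0,1],"turn": 0,"jaw": 1},
    {"translation": [0,0,0],"turn": 0,"jaw": 1},
    {"translation": [0,0,0],"turn": 0,"jaw": 1}
  ]
}}

```text
time_s: 11.58
ee_pos: [566.2, -279.1, 114.2]
tool_rot: [0.0, 0.993, 0.115, 0.0]
contact_force: [-0.2, -0.6, 0.5]
grip_width: 85.4
grip_force: 0.0
```

Run:
```python
from h import *
import pickle
a=np.radians(13.4);to(np.array([571.2,-278.3,39])-6*np.array([np.cos(a),np.sin(a),0]),13.4)
c,s0=pickle.load(open('p2.pkl','rb'))
s=capture('side')
A=cv2.resize(s['color'][190:340,300:500],(800,600));A=A[:, :]
B=cv2.resize(c['color'][130:290,100:210],(412,600))
T=cv2.resize(capture('top')['color'][180:260,330:430],(388,310))
m=np.zeros((600,800,3),np.uint8);m[:,:412]=B;m[:291,412:]=cv2.resize(A,(388,291));m[290:,412:]=T;save('v5.png',m)
```

```text
t 11.57 at [566.2, -279.1, 114.2] yaw 13.24 tilt [0.0009, -0.0008] F [-0.2, -0.6, 0.5] grip 85.4 0.0 | shift [-0.05, 0.02, 3.76] turn -0.04
```

View pics/v5.png

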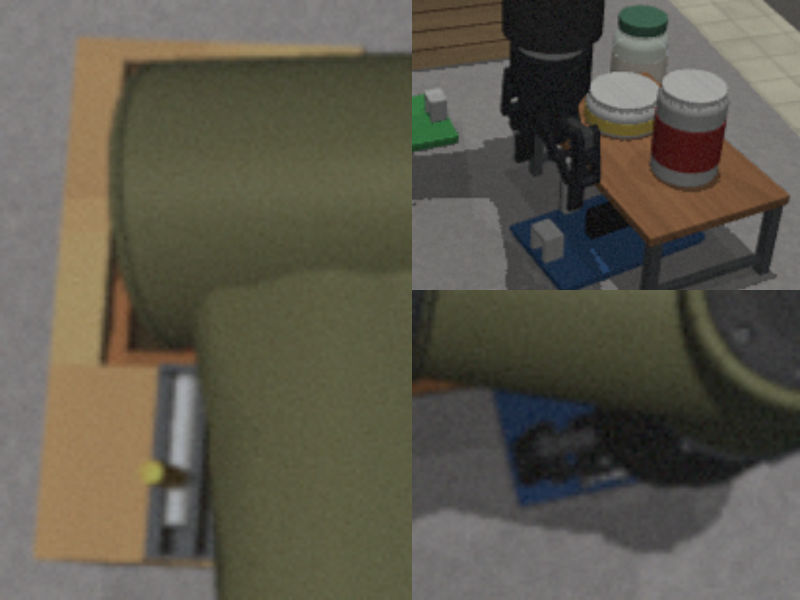

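The view shows the knob drawn back (crop (152,472)). The open gripper is just over the keeper, in front of the riser board. Descending slowly.

Emit:
{"fn": "send_rows", "kwargs": {
  "increments": [
    {"translation": [-0.05,0,0.7],"turn": 0,"jaw": 1},
    {"translation": [0,0,0.7],"turn": 0,"jaw": 1},
    {"translation": [0,0,0.7],"turn": 0,"jaw": 1},
    {"translation": [0,0,0.7],"turn": 0,"jaw": 1},
    {"translation": [0,0,0],"turn": 0,"jaw": 1}
  ]
}}

```text
time_s: 12.3
ee_pos: [563.9, -278.8, 55.3]
tool_rot: [-0.001, 0.993, 0.115, -0.001]
contact_force: [0.6, 1.2, -0.4]
grip_width: 85.5
grip_force: 0.0
```

Emit:
{"fn": "send_rows", "kwargs": {
  "increments": [
    {"translation": [0,0,0.45],"turn": 0,"jaw": 1},
    {"translation": [0,0,0.45],"turn": 0,"jaw": 1},
    {"translation": [0,0,0],"turn": 0,"jaw": 1}
  ]
}}

```text
time_s: 12.68
ee_pos: [564.3, -278.9, 38.3]
tool_rot: [-0.0, 0.993, 0.115, -0.001]
contact_force: [0.4, 0.2, 0.9]
grip_width: 85.3
grip_force: 0.0
```

Emit:
{"fn": "send_rows", "kwargs": {
  "increments": [
    {"translation": [0,0,0],"turn": 0,"jaw": 0},
    {"translation": [0,0,0],"turn": 0,"jaw": 0},
    {"translation": [0,0,0],"turn": 0,"jaw": 0},
    {"translation": [0,0,0],"turn": 0,"jaw": 0},
    {"translation": [0,0,0],"turn": 0,"jaw": 0}
  ]
}}

```text
time_s: 13.3
ee_pos: [565.2, -279.1, 40.0]
tool_rot: [0.0, 0.993, 0.115, 0.0]
contact_force: [-0.6, 2.2, 4.5]
grip_width: 28.9
grip_force: 59.8
```

Emit:
{"fn": "send_rows", "kwargs": {
  "increments": [
    {"translation": [-0.3,0,0],"turn": 0,"jaw": 0},
    {"translation": [-0.5,0,0],"turn": 0,"jaw": 0},
    {"translation": [-0.6,0,0],"turn": 0,"jaw": 0},
    {"translation": [-0.6,0,0],"turn": 0,"jaw": 0},
    {"translation": [0,0,0],"turn": 0,"jaw": 0}
  ]
}}

```text
time_s: 13.92
ee_pos: [524.3, -288.8, 39.9]
tool_rot: [0.0, 0.993, 0.115, -0.001]
contact_force: [-1.5, 0.6, 7.0]
grip_width: 28.8
grip_force: 60.4
```

Emit:
{"fn": "send_rows", "kwargs": {
  "increments": [
    {"translation": [-0.6,0,0],"turn": 0,"jaw": 0},
    {"translation": [-0.7,0,0],"turn": 0,"jaw": 0},
    {"translation": [-0.7,0,0],"turn": 0,"jaw": 0},
    {"translation": [-0.7,0,0],"turn": 0,"jaw": 0},
    {"translation": [-0.7,0,0],"turn": 0,"jaw": 0},
    {"translation": [-0.7,0,0],"turn": 0,"jaw": 0},
    {"translation": [-0.7,0,0],"turn": 0,"jaw": 0},
    {"translation": [-0.6,0,0],"turn": 0,"jaw": 0}
  ]
}}

```text
time_s: 14.92
ee_pos: [420.5, -313.2, 39.9]
tool_rot: [0.0, 0.993, 0.115, 0.001]
contact_force: [0.5, -0.2, 5.0]
grip_width: 29.0
grip_force: 60.5
```

Emit:
{"fn": "send_rows", "kwargs": {
  "increments": [
    {"translation": [0,0,0],"turn": 0,"jaw": 0},
    {"translation": [0,0,0],"turn": 0,"jaw": 1},
    {"translation": [0,0,0],"turn": 0,"jaw": 1},
    {"translation": [0,0,0],"turn": 0,"jaw": 1},
    {"translation": [0,0,0],"turn": 0,"jaw": 1}
  ]
}}

```text
time_s: 15.55
ee_pos: [420.5, -312.8, 39.0]
tool_rot: [-0.0, 0.993, 0.115, -0.0]
contact_force: [-0.3, 0.2, -0.2]
grip_width: 85.4
grip_force: 0.0
```

Emit:
{"fn": "send_rows", "kwargs": {
  "increments": [
    {"translation": [0,0,-1],"turn": 0,"jaw": 1},
    {"translation": [0,0,-1],"turn": 0,"jaw": 1},
    {"translation": [0,0,-1],"turn": 0,"jaw": 1},
    {"translation": [0,-1,-1],"turn": 0,"jaw": 1},
    {"translation": [0,-1,-1],"turn": 0,"jaw": 1},
    {"translation": [0,-1,-1],"turn": 0,"jaw": 1},
    {"translation": [0,-1,0],"turn": 0,"jaw": 1},
    {"translation": [0,-1,0],"turn": 0,"jaw": 1}
  ]
}}

```text
time_s: 16.55
ee_pos: [397.8, -214.9, 159.5]
tool_rot: [0.0, 0.993, 0.115, 0.0]
contact_force: [-0.2, -0.1, -0.3]
grip_width: 85.4
grip_force: 0.0
```

Emit:
{"fn": "send_rows", "kwargs": {
  "increments": [
    {"translation": [0,-1,0],"turn": 0,"jaw": 1},
    {"translation": [0,-1,0],"turn": 0,"jaw": 1},
    {"translation": [0,-1,0],"turn": 0,"jaw": 1},
    {"translation": [0,-1,0],"turn": 0,"jaw": 1},
    {"translation": [0,-1,0],"turn": 0,"jaw": 1}
  ]
}}

```text
time_s: 17.18
ee_pos: [374.7, -117.6, 159.3]
tool_rot: [0.0, 0.993, 0.115, -0.0]
contact_force: [0.3, 0.5, -0.0]
grip_width: 85.6
grip_force: 0.0
```

Run:
```python
from h import *
import pickle
t=capture('top');s=capture('side');pickle.dump((t,s),open('p3.pkl','wb'))
ut,vt=map(int,proj(t,(500,-295,20)));us,vs=map(int,proj(s,(500,-295,20)));print(ut,vt,us,vs)
m=np.hstack([cv2.resize(t['color'][vt-60:vt+60,ut-40:ut+40],(400,600),interpolation=cv2.INTER_CUBIC),cv2.resize(s['color'][vs-75:vs+75,us-50:us+50],(400,600),interpolation=cv2.INTER_CUBIC)])
save('v6.png',m)
```

```text
385 254 337 328
```

View pics/v6.png

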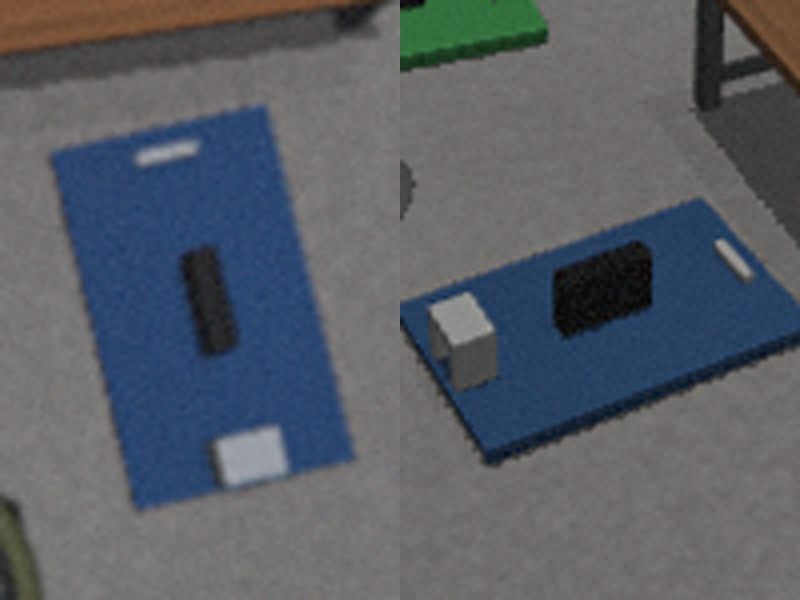

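The lid lies flat and clear of the riser. Its top-crop corners are (52,153), (267,106), (356,459) and (137,510), with the handle at (209,299) and the keeper at (250,456). In the side crop the handle top is at (603,259).

Run:
```python
from h import *
import pickle
t,s=pickle.load(open('p3.pkl','rb'))
r=lambda v:np.round(v,1).tolist()
T=lambda x,y:(x/5+345,y/5+194)
S=lambda x,y:((x-400)/4+287,y/4+253)
k=np.array([onz(t,*T(*p),12) for p in((52,153),(267,106),(356,459),(137,510))])
d=[k[0]-k[3],k[1]-k[2],k[0]-k[1],k[3]-k[2]]
print('centre',r(k.mean(0)),'len',[round(float(np.linalg.norm(x)),1) for x in d],'ang',[round(float(np.degrees(np.arctan2(x[1],x[0]))),2) for x in d])
print('handle',[r(x) if np.ndim(x) else round(x,1) for x in tri(t,T(209,299),s,S(603,259))],'keeper',r(tri(t,T(250,453),s,S(463,313))[0]),'corner near',r(tri(t,T(137,510),s,S(400,303))[0]),r(tri(t,T(356,459),s,S(489,455))[0]))
print('handle@46',r(onz(t,*T(209,299),46)))
# blue mask rectangle
h=cv2.cvtColor(t['color'],cv2.COLOR_RGB2HSV)
m=cv2.inRange(h,(105,110,40),(120,255,255));m[:190]=0
c=max(cv2.findContours(m,0,2)[0],key=cv2.contourArea);b=cv2.boxPoints(cv2.minAreaRect(c));P=np.array([onz(t,*q,12) for q in b]);print(r(b),r(P),r(P.mean(0)))
to((P.mean(0)[0],P.mean(0)[1],100),13.4)
```

```text
centre [499.1, -296.6, 12.0] len [178.0, 177.4, 109.0, 109.4] ang [13.89, 14.03, 103.73, 104.04]
handle [[500.1, -293.9, 45.7], np.float64(1.8)] keeper [427.5, -313.3, 44.6] corner near [401.5, -265.0, 12.7] [426.7, -371.6, 10.3]
handle@46 [499.2, -293.7, 46.0]
[[355.20001220703125, 224.3000030517578], [398.1000061035156, 214.10000610351562], [415.0, 285.1000061035156], [372.1000061035156, 295.29998779296875]] [[573.0, -221.8, 12.0], [600.9, -327.3, 12.0], [427.8, -368.1, 12.0], [401.3, -264.2, 12.0]] [500.8, -295.3, 12.0]
t 17.27 at [374.9, -117.1, 159.5] yaw 13.36 tilt [0.0008, 0.0004] F [0.9, 0.5, -0.0] grip 85.6 0.0 | shift [4.06, 10.12, 2.98] turn -0.01
```

Emit:
{"fn": "send_rows", "kwargs": {
  "increments": [
    {"translation": [0.4,1,0],"turn": 0,"jaw": 1},
    {"translation": [0.4,1,0],"turn": 0,"jaw": 1},
    {"translation": [0.4,1,0],"turn": 0,"jaw": 1},
    {"translation": [0.4,1,0],"turn": 0,"jaw": 1},
    {"translation": [0.4,1,0],"turn": 0,"jaw": 1},
    {"translation": [0.4,1,0],"turn": 0,"jaw": 1},
    {"translation": [0.4,1,0],"turn": 0,"jaw": 1},
    {"translation": [0.4,1,0],"turn": 0,"jaw": 1}
  ]
}}

```text
time_s: 18.27
ee_pos: [474.2, -260.7, 158.9]
tool_rot: [0.0, 0.993, 0.115, -0.0]
contact_force: [0.6, 0.3, 0.3]
grip_width: 85.6
grip_force: 0.0
```

Emit:
{"fn": "send_rows", "kwargs": {
  "increments": [
    {"translation": [0.4,1,0],"turn": 0,"jaw": 1},
    {"translation": [0.42,1,0],"turn": 0,"jaw": 1},
    {"translation": [0,0.1,0.9],"turn": 0,"jaw": 1},
    {"translation": [0,0,0.9],"turn": 0,"jaw": 1},
    {"translation": [0,0,0.9],"turn": 0,"jaw": 1},
    {"translation": [0,0,0.9],"turn": 0,"jaw": 1},
    {"translation": [0,0,0.9],"turn": 0,"jaw": 1},
    {"translation": [0,0,0],"turn": 0,"jaw": 1}
  ]
}}

```text
time_s: 19.27
ee_pos: [498.5, -296.0, 67.3]
tool_rot: [-0.001, 0.993, 0.115, -0.001]
contact_force: [0.2, -0.5, 1.4]
grip_width: 85.2
grip_force: 0.0
```

Run:
```python
from h import *
to((500,-295,38),13.6)
```

```text
t 19.27 at [498.5, -296.0, 67.3] yaw 13.23 tilt [-0.003, 0.001] F [0.2, -0.5, 1.4] grip 85.2 0.0 | shift [0.09, -0.03, 1.46] turn -0.09
```

Emit:
{"fn": "send_rows", "kwargs": {
  "increments": [
    {"translation": [0.07,-0.03,0.7],"turn": -0.09,"jaw": 1},
    {"translation": [0,0,0.7],"turn": 0,"jaw": 1},
    {"translation": [0,0,0],"turn": 0,"jaw": 1},
    {"translation": [0,0,0],"turn": 0,"jaw": 1}
  ]
}}

```text
time_s: 19.77
ee_pos: [500.9, -295.7, 41.6]
tool_rot: [0.0, 0.993, 0.118, 0.0]
contact_force: [-0.0, -0.1, -0.4]
grip_width: 85.7
grip_force: 0.0
```

Emit:
{"fn": "send_rows", "kwargs": {
  "increments": [
    {"translation": [0,0,0],"turn": 0,"jaw": 0},
    {"translation": [0,0,0],"turn": 0,"jaw": 0},
    {"translation": [0,0,0],"turn": 0,"jaw": 0},
    {"translation": [0,0,0],"turn": 0,"jaw": 0},
    {"translation": [0,0,0],"turn": 0,"jaw": 0},
    {"translation": [0,0,0],"turn": 0,"jaw": 0}
  ]
}}

```text
time_s: 20.52
ee_pos: [501.0, -295.5, 41.7]
tool_rot: [0.0, 0.993, 0.118, 0.0]
contact_force: [-0.2, 2.1, 3.0]
grip_width: 12.7
grip_force: 60.7
```

Run:
```python
from h import *
to((500,-295,38),13.6)
```

```text
t 20.52 at [501.0, -295.5, 41.7] yaw 13.6 tilt [0.0004, -0.0002] F [-0.2, 2.1, 3.0] grip 12.7 60.7 | shift [-0.04, -0.03, 0.18] turn -0.0
```

Emit:
{"fn": "send_rows", "kwargs": {
  "increments": [
    {"translation": [0,0,-0.4],"turn": 0,"jaw": 0},
    {"translation": [0,0,-0.8],"turn": 0,"jaw": 0},
    {"translation": [0,0,-1],"turn": 0,"jaw": 0},
    {"translation": [0,0,-1],"turn": 0,"jaw": 0},
    {"translation": [0,0,-1],"turn": 0,"jaw": 0},
    {"translation": [0,0,-1],"turn": 0,"jaw": 0},
    {"translation": [0,0,-1],"turn": 0,"jaw": 0},
    {"translation": [0,0,-1],"turn": 0,"jaw": 0}
  ]
}}

```text
time_s: 21.52
ee_pos: [500.7, -295.6, 186.7]
tool_rot: [0.0, 0.993, 0.118, 0.0]
contact_force: [0.4, 0.4, -3.0]
grip_width: 12.6
grip_force: 59.8
```

Emit:
{"fn": "send_rows", "kwargs": {
  "increments": [
    {"translation": [0,0,-0.6],"turn": 0.5,"jaw": 0},
    {"translation": [0,0,0],"turn": 0.8,"jaw": 0},
    {"translation": [0,0,0],"turn": 0.8,"jaw": 0},
    {"translation": [0,0,0],"turn": 0.8,"jaw": 0},
    {"translation": [0,0,0],"turn": 0.58,"jaw": 0},
    {"translation": [0,-0.5,0],"turn": 0,"jaw": 0},
    {"translation": [0,-0.8,0],"turn": 0,"jaw": 0},
    {"translation": [0,-1,0],"turn": 0,"jaw": 0}
  ]
}}

```text
time_s: 22.52
ee_pos: [500.9, -248.3, 197.3]
tool_rot: [-0.0, 1.0, -0.003, -0.0]
contact_force: [0.6, 0.0, -2.7]
grip_width: 12.5
grip_force: 59.9
```

Emit:
{"fn": "send_rows", "kwargs": {
  "increments": [
    {"translation": [0,-1,0],"turn": 0,"jaw": 0},
    {"translation": [0,-1,0],"turn": 0,"jaw": 0},
    {"translation": [0,-1,0],"turn": 0,"jaw": 0},
    {"translation": [0,-1,0],"turn": 0,"jaw": 0},
    {"translation": [0,-1,0],"turn": 0,"jaw": 0},
    {"translation": [0,-1,0],"turn": 0,"jaw": 0},
    {"translation": [0,-1,0],"turn": 0,"jaw": 0},
    {"translation": [0,-1,0],"turn": 0,"jaw": 0}
  ]
}}

```text
time_s: 23.52
ee_pos: [501.6, -87.9, 197.5]
tool_rot: [-0.0, 1.0, -0.002, 0.0]
contact_force: [0.6, -0.1, -3.0]
grip_width: 12.7
grip_force: 59.9
```

Run:
```python
from h import *
to((630.5,235.7,190),-0.3)
```

```text
t 23.52 at [501.6, -87.9, 197.5] yaw -0.27 tilt [0.0004, 0.0002] F [0.6, -0.1, -3.0] grip 12.7 59.9 | shift [6.37, -16.21, 0.38] turn 0.01
```

Emit:
{"fn": "send_rows", "kwargs": {
  "increments": [
    {"translation": [0.6,-1,0],"turn": 0,"jaw": 0},
    {"translation": [0.6,-1,0],"turn": 0,"jaw": 0},
    {"translation": [0.6,-1,0],"turn": 0,"jaw": 0},
    {"translation": [0.6,-1,0],"turn": 0,"jaw": 0},
    {"translation": [0.6,-1,0],"turn": 0,"jaw": 0},
    {"translation": [0.6,-1,0],"turn": 0,"jaw": 0},
    {"translation": [0.6,-1,0],"turn": 0,"jaw": 0},
    {"translation": [0.6,-1,0],"turn": 0,"jaw": 0}
  ]
}}

```text
time_s: 24.52
ee_pos: [599.7, 71.2, 197.2]
tool_rot: [0.0, 1.0, -0.003, -0.0]
contact_force: [0.8, 0.4, -4.4]
grip_width: 13.0
grip_force: 59.9
```

Emit:
{"fn": "send_rows", "kwargs": {
  "increments": [
    {"translation": [0.5,-1,0],"turn": 0,"jaw": 0},
    {"translation": [0.5,-1,0],"turn": 0,"jaw": 0},
    {"translation": [0.5,-1,0],"turn": 0,"jaw": 0},
    {"translation": [0.1,-1,0],"turn": 0,"jaw": 0},
    {"translation": [0,-1,0],"turn": 0,"jaw": 0},
    {"translation": [0,-1,0],"turn": 0,"jaw": 0},
    {"translation": [0,-0.6,0],"turn": 0,"jaw": 0},
    {"translation": [0,-0.4,0],"turn": 0,"jaw": 0}
  ]
}}

```text
time_s: 25.52
ee_pos: [631.5, 210.5, 197.3]
tool_rot: [0.0, 1.0, -0.003, -0.0]
contact_force: [-0.6, -1.1, -2.3]
grip_width: 13.0
grip_force: 59.9
```

Run:
```python
from h import *
to((630.5,235.7,172),-0.3)
```

```text
t 25.52 at [631.5, 210.5, 197.3] yaw -0.31 tilt [-0.0, -0.0002] F [-0.6, -1.1, -2.3] grip 13.0 59.9 | shift [-0.06, -1.26, 1.27] turn -0.0
```

Now hover close above the recess and look.

Emit:
{"fn": "send_rows", "kwargs": {
  "increments": [
    {"translation": [-0.03,-0.63,0],"turn": 0,"jaw": 0},
    {"translation": [-0.02,-0.63,0.4],"turn": 0,"jaw": 0},
    {"translation": [0,0,0.8],"turn": 0,"jaw": 0},
    {"translation": [0,0,0],"turn": 0,"jaw": 0},
    {"translation": [0,0,0],"turn": 0,"jaw": 0}
  ]
}}

```text
time_s: 26.15
ee_pos: [630.9, 234.4, 173.2]
tool_rot: [0.0, 1.0, -0.003, -0.0]
contact_force: [-0.0, 0.3, -2.2]
grip_width: 12.9
grip_force: 59.8
```

Run:
```python
from h import *
import pickle
to((630.5,235.7,172),-0.3)
t=capture('top');s=capture('side');pickle.dump((t,s),open('p4.pkl','wb'))
m=np.hstack([cv2.resize(t['color'][130:250,110:210],(400,480),interpolation=cv2.INTER_CUBIC),cv2.resize(s['color'][125:221,285:385],(400,384),interpolation=cv2.INTER_CUBIC).copy() if 0 else cv2.copyMakeBorder(cv2.resize(s['color'][125:221,285:385],(400,384),interpolation=cv2.INTER_CUBIC),0,96,0,0,0)])
save('v7.png',m)
```

```text
t 26.15 at [630.9, 234.4, 173.2] yaw -0.36 tilt [-0.0, -0.0007] F [-0.0, 0.3, -2.2] grip 12.9 59.8 | shift [-0.02, -0.07, 0.06] turn -0.01
```

View pics/v7.png

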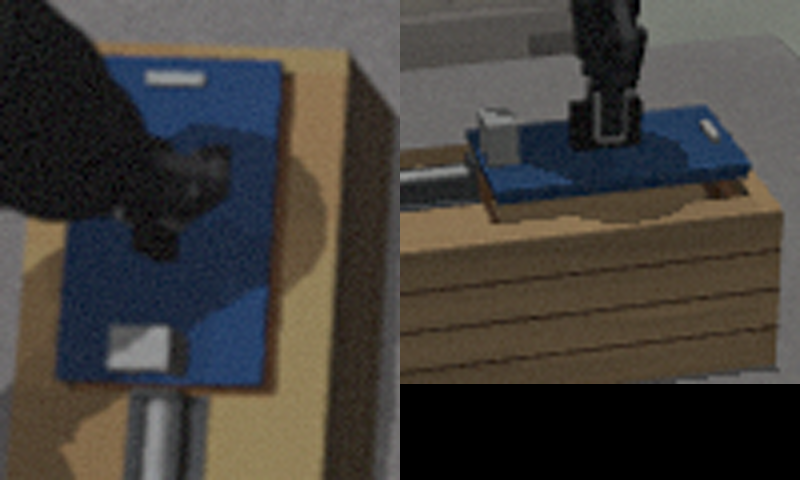

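The lid hovers level over the recess with the keeper towards the bolt. In the top crop its corners are (281,63), (268,385) and (57,379). I'll compare those with the recess corners from the same camera.

Run:
```python
from h import *
import pickle
t,s=pickle.load(open('p4.pkl','rb'))
t0=pickle.load(open('top0.pkl','rb'))
r=lambda v:np.round(v,2).tolist()
T=lambda x,y:(x/4+110,y/4+130)
h=cv2.cvtColor(t['color'],cv2.COLOR_RGB2HSV)
z=143.5
# sub-pixel edges: right edge = blue->wood along rows, front edge = blue->wood along columns
def edge(im,pts,d):
    out=[]
    g=im[...,2].astype(float)-im[...,0]   # blue minus red
    for p in pts:
        q=np.array([np.array(p)+k*np.array(d) for k in np.arange(-5,5.01,.1)],np.float32)
        v=cv2.remap(g.astype(np.float32),q[:,0].reshape(1,-1),q[:,1].reshape(1,-1),cv2.INTER_LINEAR)[0]
        v=cv2.GaussianBlur(v.reshape(1,-1),(1,1),0)[0]; mid=(v[:10].mean()+v[-10:].mean())/2
        i=np.argmin(np.abs(np.gradient(cv2.blur(v.reshape(1,-1),(9,1))[0]))*-1); out.append(q[i])
    return np.array(out)
R_=edge(t['color'],[T(281+(268-281)*(y-63)/322,y) for y in range(90,370,20)],(1,0))
F_=edge(t['color'],[T(x,379+6*(x-57)/211) for x in list(range(70,125,10))+list(range(215,260,10))],(0,1))
B_=edge(t['color'],[T(x,58+5*(x-100)/180) for x in range(110,275,15)],(0,-1))
for n,e in(('right',R_),('front',F_),('back',B_)):
    P=np.array([onz(t,*q,z) for q in e]); 
    a=1 if n=='right' else 0; f=np.polyfit(P[:,1-a],P[:,a],1)
    res=P[:,a]-np.polyval(f,P[:,1-a]);k=np.abs(res)<1.5;f=np.polyfit(P[k,1-a],P[k,a],1)
    print('lid',n,'at centre',round(np.polyval(f,[235,630][a]),2),'slope deg',round(np.degrees(f[0]),2),k.sum(),len(k))
U=lambda x,y:(x/3.6+100,y/3.6+130)
def edge0(p0,p1,d,n=14):
    g=t0['color'].astype(np.float32).sum(2);out=[]
    for f in np.linspace(.1,.9,n):
        p=np.array(U(*(np.array(p0)*(1-f)+np.array(p1)*f)))
        q=np.array([p+k*np.array(d) for k in np.arange(-3,3.01,.1)],np.float32)
        v=cv2.remap(g,q[:,0].reshape(1,-1),q[:,1].reshape(1,-1),cv2.INTER_LINEAR)[0]
        gr=np.gradient(np.convolve(np.pad(v,4,'edge'),np.ones(9)/9,'valid'));out.append(q[np.argmax(gr)])
    return np.array(out)
for n,a0,a1,d in(('right',(301,66),(283,354),(1,0)),('left',(121,60),(98,351),(-1,0)),('back',(121,60),(301,66),(0,-1))):
    P=np.array([onz(t0,*q,120) for q in edge0(a0,a1,d)]);a=0 if n=='back' else 1
    f=np.polyfit(P[:,1-a],P[:,a],1);res=P[:,a]-np.polyval(f,P[:,1-a]);k=np.abs(res)<1.5;f=np.polyfit(P[k,1-a],P[k,a],1)
    print('recess',n,round(np.polyval(f,[235,630][a]),2),'deg',round(np.degrees(f[0]),2),k.sum())
print([r(onz(t,*T(*p),z)) for p in((281,63),(268,385),(57,379))])
```

```text
lid right at centre 176.57 slope deg -0.08 14 14
lid front at centre 540.53 slope deg -0.4 11 11
lid back at centre 719.71 slope deg 0.63 11 11
recess right 176.35 deg -0.28 14
recess left 288.71 deg -0.41 14
recess back 721.25 deg 0.63 14
[[717.05, 175.62, 143.5], [539.78, 172.59, 143.5], [540.42, 284.14, 143.5]]
```

Lid centre is (630.1, 231.6) against a recess centre of (629.7, 232.5) in the same camera, so I shift about -0.4 mm in x and +1 mm in y, then lower while watching the force.

Emit:
{"fn": "send_rows", "kwargs": {
  "increments": [
    {"translation": [-0.02,-0.055,0],"turn": 0,"jaw": 0},
    {"translation": [0,0,0.25],"turn": 0,"jaw": 0},
    {"translation": [0,0,0.25],"turn": 0,"jaw": 0},
    {"translation": [0,0,0],"turn": 0,"jaw": 0}
  ]
}}

```text
time_s: 26.75
ee_pos: [630.1, 235.9, 162.3]
tool_rot: [0.0, 1.0, -0.003, -0.001]
contact_force: [-0.0, 0.1, -2.9]
grip_width: 13.2
grip_force: 59.8
```

Emit:
{"fn": "send_rows", "kwargs": {
  "increments": [
    {"translation": [0,0,0.1],"turn": 0,"jaw": 0},
    {"translation": [0,0,0.1],"turn": 0,"jaw": 0},
    {"translation": [0,0,0.1],"turn": 0,"jaw": 0},
    {"translation": [0,0,0],"turn": 0,"jaw": 0}
  ]
}}

```text
time_s: 27.25
ee_pos: [630.4, 236.0, 157.0]
tool_rot: [0.0, 1.0, -0.003, -0.0]
contact_force: [0.2, 0.1, -3.5]
grip_width: 12.9
grip_force: 59.8
```

Emit:
{"fn": "send_rows", "kwargs": {
  "increments": [
    {"translation": [0,0,0.1],"turn": 0,"jaw": 0},
    {"translation": [0,0,0.1],"turn": 0,"jaw": 0},
    {"translation": [0,0,0],"turn": 0,"jaw": 0}
  ]
}}

```text
time_s: 27.62
ee_pos: [630.3, 235.9, 153.0]
tool_rot: [0.0, 1.0, -0.003, -0.0]
contact_force: [0.5, 0.4, -3.5]
grip_width: 12.9
grip_force: 59.8
```

Emit:
{"fn": "send_rows", "kwargs": {
  "increments": [
    {"translation": [0,0,0.1],"turn": 0,"jaw": 0},
    {"translation": [0,0,0.08],"turn": 0,"jaw": 0},
    {"translation": [0,0,0],"turn": 0,"jaw": 0}
  ]
}}

```text
time_s: 28.0
ee_pos: [630.5, 236.0, 149.7]
tool_rot: [0.0, 1.0, -0.003, 0.0]
contact_force: [-0.1, 0.2, -2.7]
grip_width: 12.8
grip_force: 59.9
```

Emit:
{"fn": "send_rows", "kwargs": {
  "increments": [
    {"translation": [0,0,0.05],"turn": 0,"jaw": 0},
    {"translation": [0,0,0.05],"turn": 0,"jaw": 0},
    {"translation": [0,0,0],"turn": 0,"jaw": 0}
  ]
}}

```text
time_s: 28.38
ee_pos: [630.5, 236.0, 149.7]
tool_rot: [-0.0, 1.0, -0.003, 0.001]
contact_force: [-4.9, 0.3, 5.8]
grip_width: 13.1
grip_force: 61.2
```

Emit:
{"fn": "send_rows", "kwargs": {
  "increments": [
    {"translation": [0,0,0],"turn": 0,"jaw": 1},
    {"translation": [0,0,0],"turn": 0,"jaw": 1},
    {"translation": [0,0,0],"turn": 0,"jaw": 1},
    {"translation": [0,0,-0.5],"turn": 0,"jaw": 1},
    {"translation": [0,0,-1],"turn": 0,"jaw": 1},
    {"translation": [0,0,-1],"turn": 0,"jaw": 1},
    {"translation": [0,0,-1],"turn": 0,"jaw": 1},
    {"translation": [0,0,-1],"turn": 0,"jaw": 1}
  ]
}}

```text
time_s: 29.38
ee_pos: [630.5, 236.0, 239.7]
tool_rot: [-0.0, 1.0, -0.003, 0.0]
contact_force: [-0.0, 0.1, -0.1]
grip_width: 85.5
grip_force: 0.0
```

Emit:
{"fn": "send_rows", "kwargs": {
  "increments": [
    {"translation": [-1,0,0],"turn": 0,"jaw": 1},
    {"translation": [-1,0,0],"turn": 0,"jaw": 1},
    {"translation": [-1,0,0],"turn": 0,"jaw": 1},
    {"translation": [-1,0,0],"turn": 0,"jaw": 1},
    {"translation": [-1,0,0],"turn": 0,"jaw": 1},
    {"translation": [-1,0,0],"turn": 0,"jaw": 1},
    {"translation": [-1,0,0],"turn": 0,"jaw": 1},
    {"translation": [-0.9,0,0],"turn": 0,"jaw": 1}
  ]
}}

```text
time_s: 30.38
ee_pos: [471.8, 236.9, 238.8]
tool_rot: [-0.0, 1.0, -0.003, 0.0]
contact_force: [-1.0, 1.2, 0.9]
grip_width: 85.2
grip_force: 0.0
```

Run:
```python
from h import *
import pickle
to((472.3,236.4,172),-0.3)
t=capture('top');s=capture('side');pickle.dump((t,s),open('p5.pkl','wb'))
m=np.hstack([cv2.resize(t['color'][130:250,110:210],(400,480),interpolation=cv2.INTER_CUBIC),cv2.copyMakeBorder(cv2.resize(s['color'][125:221,285:385],(400,384),interpolation=cv2.INTER_CUBIC),0,96,0,0,0)])
save('v8.png',m)
```

```text
t 30.38 at [471.8, 236.9, 238.8] yaw -0.33 tilt [0.0005, 0.0005] F [-1.0, 1.2, 0.9] grip 85.2 0.0 | shift [0.02, 0.03, 3.34] turn -0.01
```

View pics/v8.png

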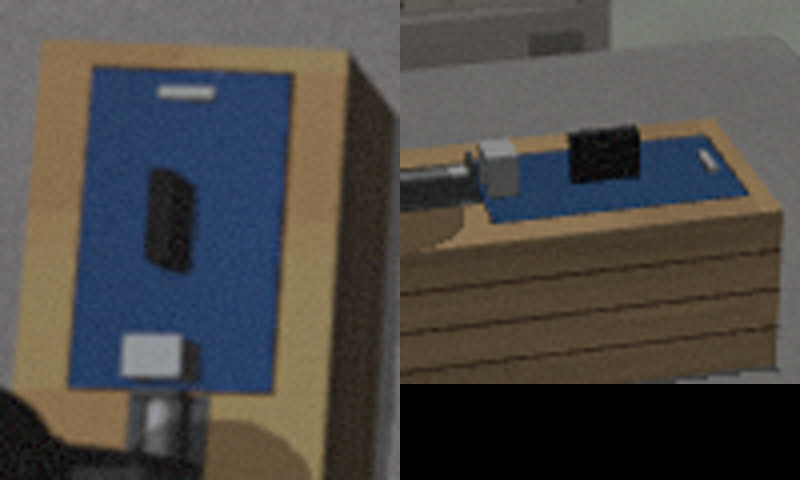

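The lid is seated flush in the recess (top crop corners (92,67), (293,73), (273,393), (68,387)). The keeper at (152,355) is next to the bolt. Now I'll grip the knob and slide the bolt home.

Emit:
{"fn": "send_rows", "kwargs": {
  "increments": [
    {"translation": [0.02,0.02,0.8],"turn": 0,"jaw": 1},
    {"translation": [0,0,0.8],"turn": 0,"jaw": 1},
    {"translation": [0,0,0.8],"turn": 0,"jaw": 1},
    {"translation": [0,0,0.75],"turn": 0,"jaw": 1},
    {"translation": [0,0,0],"turn": 0,"jaw": 0},
    {"translation": [0,0,0],"turn": 0,"jaw": 0},
    {"translation": [0,0,0],"turn": 0,"jaw": 0},
    {"translation": [0,0,0],"turn": 0,"jaw": 0}
  ]
}}

```text
time_s: 31.48
ee_pos: [473.0, 236.6, 175.3]
tool_rot: [-0.0, 1.0, -0.003, 0.0]
contact_force: [-2.5, -3.6, 8.9]
grip_width: 12.7
grip_force: 42.5
```

Emit:
{"fn": "send_rows", "kwargs": {
  "increments": [
    {"translation": [0,0,0],"turn": 0,"jaw": 0},
    {"translation": [0,0,0],"turn": 0,"jaw": 0}
  ]
}}

```text
time_s: 31.72
ee_pos: [473.0, 236.5, 175.5]
tool_rot: [-0.0, 1.0, -0.003, 0.0]
contact_force: [-1.8, -0.2, 3.9]
grip_width: 12.3
grip_force: 58.5
```

Emit:
{"fn": "send_rows", "kwargs": {
  "increments": [
    {"translation": [0.3,0,0],"turn": 0,"jaw": 0},
    {"translation": [0.4,0,0],"turn": 0,"jaw": 0},
    {"translation": [0.4,0,0],"turn": 0,"jaw": 0},
    {"translation": [0,0,0],"turn": 0,"jaw": 0}
  ]
}}

```text
time_s: 32.22
ee_pos: [495.5, 236.3, 175.4]
tool_rot: [0.0, 1.0, -0.003, 0.0]
contact_force: [-1.0, -0.5, 4.6]
grip_width: 11.6
grip_force: 58.6
```

Emit:
{"fn": "send_rows", "kwargs": {
  "increments": [
    {"translation": [0.4,0,0],"turn": 0,"jaw": 0},
    {"translation": [0.4,0,0],"turn": 0,"jaw": 0},
    {"translation": [0.3,0,0],"turn": 0,"jaw": 0},
    {"translation": [0,0,0],"turn": 0,"jaw": 0}
  ]
}}

```text
time_s: 32.72
ee_pos: [517.4, 236.1, 175.4]
tool_rot: [0.0, 1.0, -0.003, 0.0]
contact_force: [-1.6, -1.2, 5.1]
grip_width: 12.0
grip_force: 58.7
```

Emit:
{"fn": "send_rows", "kwargs": {
  "increments": [
    {"translation": [0.15,0,0],"turn": 0,"jaw": 0},
    {"translation": [0.1,0,0],"turn": 0,"jaw": 0},
    {"translation": [0.1,0,0],"turn": 0,"jaw": 0},
    {"translation": [0,0,0],"turn": 0,"jaw": 0}
  ]
}}

```text
time_s: 33.22
ee_pos: [523.1, 236.0, 175.4]
tool_rot: [0.0, 1.0, -0.003, -0.001]
contact_force: [-7.8, -0.6, 6.8]
grip_width: 12.4
grip_force: 59.1
```

Emit:
{"fn": "send_rows", "kwargs": {
  "increments": [
    {"translation": [0.1,0,0],"turn": 0,"jaw": 0},
    {"translation": [0.1,0,0],"turn": 0,"jaw": 0},
    {"translation": [0,0,0],"turn": 0,"jaw": 0}
  ]
}}

```text
time_s: 33.6
ee_pos: [523.5, 236.0, 175.3]
tool_rot: [0.001, 1.0, -0.002, -0.005]
contact_force: [-28.9, -2.3, 16.4]
grip_width: 12.2
grip_force: 60.0
```

The bolt is at its stop: about 50 mm of travel and -29 N. I'll ease off, release, lift clear and check.

Emit:
{"fn": "send_rows", "kwargs": {
  "increments": [
    {"translation": [-0.17,0,0],"turn": 0,"jaw": 0},
    {"translation": [0,0,0],"turn": 0,"jaw": 1},
    {"translation": [0,0,0],"turn": 0,"jaw": 1},
    {"translation": [0,0,0],"turn": 0,"jaw": 1},
    {"translation": [0,0,0],"turn": 0,"jaw": 1},
    {"translation": [0,0,-0.5],"turn": 0,"jaw": 1},
    {"translation": [0,0,-1],"turn": 0,"jaw": 1},
    {"translation": [0,0,-1],"turn": 0,"jaw": 1}
  ]
}}

```text
time_s: 34.6
ee_pos: [524.7, 236.3, 227.1]
tool_rot: [-0.0, 1.0, -0.003, 0.001]
contact_force: [0.6, 0.3, 0.6]
grip_width: 85.4
grip_force: 0.0
```

Emit:
{"fn": "send_rows", "kwargs": {
  "increments": [
    {"translation": [0,0,-1],"turn": 0,"jaw": 1},
    {"translation": [0,1,-1],"turn": 0,"jaw": 1},
    {"translation": [0,1,0],"turn": 0,"jaw": 1},
    {"translation": [0,1,0],"turn": 0,"jaw": 1},
    {"translation": [-1,1,0],"turn": 0,"jaw": 1},
    {"translation": [-1,1,0],"turn": 0,"jaw": 1},
    {"translation": [-1,1,0],"turn": 0,"jaw": 1},
    {"translation": [-1,1,0],"turn": 0,"jaw": 1}
  ]
}}

```text
time_s: 35.6
ee_pos: [442.5, 94.9, 263.6]
tool_rot: [0.0, 1.0, -0.003, -0.001]
contact_force: [-0.0, -0.2, 0.3]
grip_width: 85.7
grip_force: 0.0
```

Emit:
{"fn": "send_rows", "kwargs": {
  "increments": [
    {"translation": [0,1,0],"turn": 0,"jaw": 1},
    {"translation": [0,1,0],"turn": 0,"jaw": 1},
    {"translation": [0,1,0],"turn": 0,"jaw": 1},
    {"translation": [0,0,0],"turn": 0,"jaw": 1}
  ]
}}

```text
time_s: 36.1
ee_pos: [442.8, 35.0, 264.0]
tool_rot: [0.0, 1.0, -0.004, -0.0]
contact_force: [0.2, -0.2, 0.3]
grip_width: 85.1
grip_force: 0.0
```

Run:
```python
from h import *
t=capture('top');s=capture('side');to((0,0,0),0)
m=np.hstack([cv2.resize(t['color'][130:290,105:225],(400,533),interpolation=cv2.INTER_CUBIC),cv2.copyMakeBorder(cv2.resize(s['color'][130:320,255:495],(400,317),interpolation=cv2.INTER_CUBIC),0,216,0,0,0)])
save('v9.png',m)
```

```text
t 36.2 at [443.0, 36.2, 264.1] yaw -0.39 tilt [-0.0008, -0.0002] F [0.2, 0.3, -0.1] grip 85.3 0.0 | shift [-22.13, 1.96, 13.22] turn -0.1
```

View pics/v9.png

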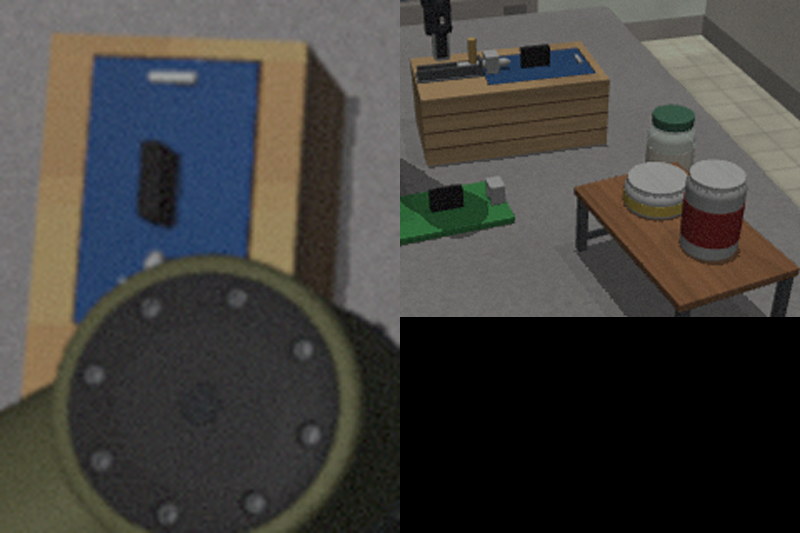

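The lid is flush, and the bolt nose shows beyond the keeper (side crop (505,62), top crop (152,260)). The can, tin and jar are undisturbed and the arm is clear. Handing in.

```bash
python3 -c "
from workcell import *
print(close_job())"
```

```text
the job is handed in; nothing more can be done
None
```

The job is handed in at about 36 s: the lid sits flush in the bin with its keeper towards the bolt, the bolt is home against its stop through the keeper, and the can, tin and jar were left where they stood; no verdict came back.

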